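# Roll the copper tube onto the measuring line

## Task

Roll the copper tube across the measuring mat with the fingertips only, until it lies along the yellow line, covering the line under its whole length, so that its cut mark can be read against the ticks. Press on it only lightly, neither pinch it nor pick it up, and leave the white tube, the screwdriver, the tube cutter and the case fan where they are.

Things in the scene. Friction and masses are not known exactly. Their poses are not given: they have to be found in the camera images.
- line (a point): middle of the printed yellow line, on the mat's top face, 3 mm above the table. The line is 3 mm wide and 300 mm long and runs along this point's y axis; x is square to it, z up. White ticks, 10 mm apart, stand 12 to 18 mm out on both sides of it
- mat: dark silicone measuring mat, fixed to the table, 340 mm (x) by 400 mm (y), 3 mm thick, with the yellow line across its middle along y, a thin grey grid and a white bend guide in one corner. Origin: centre of its underside. Its place and yaw vary
- copper_tube: copper hard tube, 16 mm diameter, 180 mm long, 80 g, black cut mark round it 60 mm from its middle. Lies on the mat on either side of the line, 70 to 105 mm away, parallel to it within 0.03 rad. Origin: on its axis at mid-length, 8 mm above the mat; y runs along the tube (to the marked end), x and z turn as it rolls, z is up at the start. It does not run on: it stops when no longer pushed
- tube_end_a (a point): centre of the copper tube's end face nearest the black mark (+y end), on the tube's axis
- tube_end_b (a point): centre of the copper tube's other end face (-y end), on the tube's axis
- white_tube: white rigid tube, 16 mm outside diameter, 180 mm long, lying on the mat on the other side of the line, to be left alone. Origin on its axis at mid-length; y along the tube
- screwdriver: red-handled screwdriver, 190 mm long, lying on the table off the mat's +y edge, to be left alone. Origin at mid-length on the underside, handle towards its -x
- tube_cutter: small blue C-shaped tube cutter with a black knob, about 100 x 45 x 18 mm, lying on the table off the mat's +y edge, to be left alone. Origin on the underside of its C-shaped body
- case_fan: black 120 mm square case fan, 25 mm thick, lying flat on the table off the mat's -y edge, to be left alone. Origin: centre of its underside
Things that resemble listed ones, but are neither listed nor needed, are in the scene too. Of the things that look like the copper_tube, the largest one is meant.

How it is judged:
On the way, in this order (a step that is already met when the one before it is completed fails the run):
1. the copper tube, rolling, has turned upside down (half a turn) (angle between copper_tube's own z axis and vertical above 2.4 rad).
2. the copper tube, rolling on, has come right side up again (a full turn) (angle between copper_tube's own z axis and vertical below 0.75 rad).
At the end, for the whole second after the job is handed in: the copper tube lies still on the mat with the middle of both its ends within 6 mm of the yellow line's centre, seen from above, and within the line's length (5 mm over); it has rolled there on the mat, turning over at least once fully; the white tube is within 15 mm of where it lay (x of tube_end_a in the frame of line between -0.006 and 0.006 m and x of tube_end_b in the frame of line between -0.006 and 0.006 m and y of tube_end_a in the frame of line between -0.155 and 0.155 m and y of tube_end_b in the frame of line between -0.155 and 0.155 m and height (world z) of copper_tube below 0.0135 m and linear speed of copper_tube below 0.01 m/s and distance of white_tube from where it was at the start of the episode below 0.015 m); the robot touches nothing.
It fails at once if the copper tube is lifted (more than 11 mm off the mat) (height (world z) of copper_tube above 0.022 m).
It fails at once if the fingers pinch or press the thin copper tube with over 35 N (contact force between the fingers and copper_tube above 35 N).
It fails at once if the copper tube is pushed with anything but the fingers (contact force between the arm and copper_tube above 2 N).
It fails at once if the white tube is moved more than 15 mm (distance of white_tube from where it was at the start of the episode above 0.015 m).
It fails at once if the screwdriver, tube cutter or case fan is moved more than 15 mm (distance of any of screwdriver, tube_cutter, case_fan from where it was at the start of the episode above 0.015 m).
It also fails if it takes over 61 s, if anything falls off the work surface, if the arm or the gripper's body presses on something with over 40 N, if the wrist force passes 120 N, or if a joint passes its speed limit or range.

## Robot

A 6-joint arm with a two-finger parallel gripper is mounted at the origin on the work surface. World frame = base frame: x ahead of the robot, y to its left, z up, the work surface at z = 0. Lengths are in m, angles in rad, forces in N, time in s.
With the tool pointing down it reaches from about 0.425 to 0.95 m from the base axis. Payload 3.5 kg.
Tool frame: the origin (TCP) lies on the centre line of the jaws, within the pads' length; the fingertips stand 14 mm ahead of it and the grasp point (between the pads) lies 5 mm behind it (ctrl.finger_overhang is the distance from the TCP to the fingertips, in m); z points along the fingers, y is the line along which they close (so a half turn about z gives the same grasp; the last joint's range is limited). The gripper opens to 85 mm and grips with 20 to 120 N. Pads are 22 mm wide; open, the fingers measure 114 mm over their backs; the gripper's body (76 mm by 85 mm) begins 54 mm behind the grasp point. The pads swing forward as they close: fully open they stand 13 mm farther back than shut.
Start: joints at [1.171, 0.286, 1.577, -0, 1.279, -0.15], TCP at [0.167, 0.654, 0.245] pointing down, gripper open.
Joint ranges: [-2.77, 2.77], [-0.9, 2.22], [0.21, 2.48], [-1.53, 4.67], [0.24, 2.81], [-2.84, 2.84]. Speed limits (rad/s): [2.79, 2.79, 3.14, 3.14, 3.14, 3.14].

## Interface

Orientations are given as a unit quaternion [x, y, z, w].
In Python, from plant import ctrl gives the robot as it stands.
- The arm moves only by the tool send_rows, never from a script. Its argument "moves" is text: rows parted by semicolons, each of 7 numbers parted by spaces: the turn, a rotation vector about the tool's x, y, z in units of 360 degrees (1.0 is 360 degrees), then the shift along the tool's x, y, z in units of 20 cm (1.0 is 20 cm), then the gripper's target within -1 to 1 (fully open at 1, half-way at 0, shut at -1). A call has 1 to 12 rows; each row is the pose to reach, as a shift and turn from the pose commanded when the call began, along the tool's axes at that moment, turning the shorter way round; what a row does not reach only later rows make up. A row lasts 1/8 s, in which the tool goes at most 62.5 mm and 10.7 degrees, less where a joint would pass 70% of its speed; a pose out of reach is approached as far as the arm can. A call with a number of a shift or a turn outside -1 to 1 is refused whole. A call with a gripper value outside its range is refused whole. The fingers move at their own pace and stop on an object; "newtons" is the grip in N (left out, the last holds). Time passes only in rows, so rows that repeat a pose let the fingers close. It gives the time, the measured TCP pose, the force, the opening and the grip force at its end, in the units of the state.
- ctrl.get_state(): the state, without advancing time (a new reading comes with each control period).
- ctrl.read_camera(name): name is "side" or "top"; returns a dict with "image" (420x560x3 uint8, red, green, blue), "fovy" (degrees; the focal length in pixels is half the picture's height over the tangent of half this angle, whatever the lens; pixels are square), "cx", "cy" (the principal point, pixels), "extrinsics" (4x4, takes a point from camera to world coordinates). Camera axes: x right, y up, looking along -z (the intrinsics and any distortion apply to the point x, -y, -z); pixel columns grow to the right and rows downward; lengths in m; the calibration is good to about 2 mm. A picture is of the moment at which its call begins. There is no depth.
- ctrl.sign_off(): hands the job in; it is judged then, once.
The state is a dict: "time": time; "qpos": joint angles; "dq": joint speeds; "joint_efforts": joint torques, N m; "eef_pos": TCP position; "tcp_rot": TCP orientation; "contact_force": force on the tool from outside, world axes, zero at the start; "wrist_torque": the same for the moment, N m; "opening": opening from 0.0 (shut) to 1.0 (fully open); "finger_force": force on a finger pad.
Only numpy, scipy, OpenCV 4.12 (cv2) and the standard library are available. Lean on these libraries where they do the work, as an engineer would, in place of code of your own. Each camera call takes 0.05 s, during which the arm holds its last target. There are 200 camera calls.

## Working session

There is one attempt and no reset: what is moved stays moved. The work goes in short steps, Python scripts to look and compute and a tool call to move; the robot and the scene stay as the last step left them, time stands still between calls to the robot, and variables do not carry over. Pictures are saved under pics/ and viewed, at most 10 in all, crops included, and the job is handed in when it is done.

Besides the shell and the picture viewer there is one more tool, called after "Emit:" as name(argument=value, ...) on one line, values as JSON. send_rows: Moves the arm, as the interface text tells. Its arguments: {"type":"object","properties":{"moves":{"type":"string"},"newtons":{"type":"number"}},"required":["moves"]}

```bash
mkdir -p pics; cat > h.py <<'E'
import numpy as np, cv2
from plant import ctrl
def shot(n):
    c=ctrl.read_camera(n); return c
def ray(c,u,v,z):
    im=c["image"]; f=im.shape[0]/2/np.tan(np.radians(c["fovy"])/2)
    d=np.array([(u-c["cx"])/f,-(v-c["cy"])/f,-1]); E=np.array(c["extrinsics"])
    d=E[:3,:3]@d; o=E[:3,3]; return o+d*(z-o[2])/d[2]
E
python3 - <<'E'
from h import *
for n in("top","side"):
    c=shot(n); cv2.imwrite(f"pics/{n}0.png",c["image"][:,:,::-1]); print({k:v for k,v in c.items() if k!="image"})
print(ctrl.get_state())
E
```

```text
{'fovy': 49.9915885919168, 'cx': 278.0100383810414, 'cy': 204.73891216396956, 'extrinsics': array([[-0.02497927,  0.99774033, -0.06237203,  0.58074263],
       [-0.99966061, -0.02446832,  0.00894244,  0.00610255],
       [ 0.0073961 ,  0.06257423,  0.99801291,  1.1037461 ],
       [ 0.        ,  0.        ,  0.        ,  1.        ]])}
{'fovy': 56.32157195930213, 'cx': 283.42275620654965, 'cy': 209.5003588158243, 'extrinsics': array([[ 0.8905198 ,  0.28965998, -0.3508156 ,  0.3374917 ],
       [-0.45466159,  0.59382489, -0.66381838, -0.56501259],
       [ 0.01604141,  0.75064579,  0.66051008,  0.62044322],
       [ 0.        ,  0.        ,  0.        ,  1.        ]])}
{'time': 0.1, 'qpos': array([ 1.17100522e+00,  2.87116686e-01,  1.57801905e+00,  2.97034330e-06,
        1.27861431e+00, -1.50016946e-01]), 'dq': array([ 8.41935976e-04, -4.04995704e-05, -4.33420144e-03,  1.90168823e-04,
       -1.03257567e-03, -2.83966945e-04]), 'joint_efforts': array([ 9.15586497e-04, -4.07293081e+01, -2.93700886e+01, -1.40161451e-04,
        3.32360229e-03,  3.06357879e-05]), 'eef_pos': array([0.16661048, 0.65353465, 0.24406531]), 'tcp_rot': array([ 1.24563049e-01,  9.92211108e-01, -1.03780762e-03, -2.94185689e-04]), 'contact_force': array([ 0.61843594,  0.20640579, -0.51793553]), 'wrist_torque': array([-0.0296565 ,  0.01349514,  0.04528967]), 'finger_force': 0.0, 'opening': 1.0013339043337308}
```

View pics/top0.png

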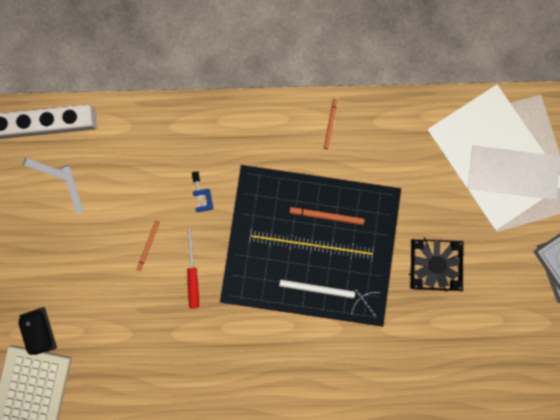

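View pics/side0.png

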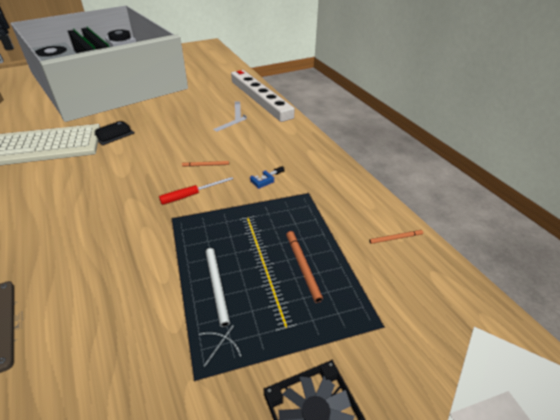

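The top view shows the mat with its yellow line from about (250,236) to (373,254). The copper tube lies above the line (world +x side) from (290,210) to (364,221), with its mark at the left (+y) end. The white tube is below the line, and the smaller copper look-alikes are off the mat. The side view agrees. I'll measure next.

```bash
cat >> h.py <<'E'
from scipy.spatial.transform import Rotation as R
def axis(c,mask,z):
    n,l,s,_=cv2.connectedComponentsWithStats(mask.astype(np.uint8)*255)
    i=1+np.argmax(s[1:,4]); v,u=np.nonzero(l==i)
    P=np.array([ray(c,a,b,z)[:2] for a,b in zip(u,v)])
    m=P.mean(0); d=np.linalg.svd(P-m,full_matrices=False)[2][0]; d*=np.sign(d[1]); t=(P-m)@d
    w=(P-m)@np.array([d[1],-d[0]])
    return m+d*(t.max()+t.min())/2,d,np.ptp(t),np.ptp(w),s[i,4]
def measure(n,box,join=True):
    c=shot(n); h=cv2.cvtColor(c["image"],cv2.COLOR_RGB2HSV).astype(int); H,S,V=h[...,0],h[...,1],h[...,2]
    b=np.zeros(H.shape,bool); b[box[1]:box[3],box[0]:box[2]]=1
    k=np.ones((5,5),np.uint8)
    cl=lambda m: cv2.morphologyEx((m&b).astype(np.uint8),cv2.MORPH_CLOSE,k)
    y=axis(c,cl((H>19)&(H<32)&(S>110)&(V>90)),.003)
    t=axis(c,cl(((H<16)|(H>174))&(S>100)&(V>70)),.011)
    w=axis(c,cl((S<40)&(V>200)),.011)
    return c,y,t,w
def report(n,box):
    c,y,t,w=measure(n,box)
    o,d=y[0],y[1]; nx=np.array([d[1],-d[0]])
    for k,q in zip(("line","tube","white"),(y,t,w)):
        ends=[q[0]+q[1]*s*q[2]/2 for s in(1,-1)]
        print(n,k,"mid",q[0].round(4),"yaw",round(np.arctan2(-q[1][0],q[1][1]),4),"len",round(q[2],3),"wid",round(q[3],4),"ends x",[round(float((e-o)@nx),4) for e in ends],"y",[round(float((e-o)@d),4) for e in ends])
E
python3 - <<'E'
from h import *
report("top",(225,165,400,325))
report("side",(172,195,382,378))
s=ctrl.get_state(); print(R.from_quat(s["tcp_rot"]).as_matrix().round(4),ctrl.finger_overhang)
E
```

```text
top line mid [ 0.5508 -0.0817] yaw -0.1708 len 0.301 wid 0.0076 ends x [-0.0, 0.0] y [0.1504, -0.1504]
top tube mid [ 0.6202 -0.1208] yaw -0.182 len 0.185 wid 0.0188 ends x [0.0761, 0.074] y [0.0657, -0.1191]
top white mid [ 0.4453 -0.0922] yaw -0.1847 len 0.176 wid 0.0097 ends x [-0.1009, -0.1034] y [0.0598, -0.1164]
side line mid [ 0.5513 -0.0812] yaw -0.1721 len 0.298 wid 0.0072 ends x [0.0, -0.0] y [0.1492, -0.1492]
side tube mid [ 0.6218 -0.1144] yaw -0.1841 len 0.189 wid 0.0188 ends x [0.0763, 0.074] y [0.0739, -0.1152]
side white mid [ 0.4478 -0.084 ] yaw -0.1841 len 0.179 wid 0.0095 ends x [-0.1004, -0.1026] y [0.069, -0.11]
[[-9.690e-01  2.472e-01 -6.000e-04]
 [ 2.472e-01  9.690e-01 -1.400e-03]
 [ 2.000e-04 -1.500e-03 -1.000e+00]] 0.014
```

Emit:
send_rows(moves="0 0 0 -0.2 -0.2 0 1; 0 0 0 -0.4 -0.4 0 1; 0 0 0 -0.6 -0.6 0 1; 0 0 0 -0.8 -0.8 0 1; 0 0 0 -1 -1 0 1; 0 0 0 -1 -1 0 1")

```text
time: 0.95
eef_pos: [0.3127, 0.4083, 0.2452]
tcp_rot: [0.127, 0.992, -0.0, 0.0]
contact_force: [-0.8, -1.2, -0.4]
opening: 0.998
finger_force: 0.0
```

Emit:
send_rows(moves="0 0 0 -0.2 -0.2 0 1; 0 0 0 -0.4 -0.4 0 1; 0 0 0 -0.6 -0.6 0 1; 0 0 0 -0.8 -0.8 0 1; 0 0 0 -1 -1 0 1; 0 0 0 -1 -1 0 1")

```text
time: 1.7
eef_pos: [0.457, 0.1657, 0.2454]
tcp_rot: [0.127, 0.992, 0.0, 0.0]
contact_force: [-0.0, 0.4, -1.2]
opening: 1.006
finger_force: 0.0
```

Emit:
send_rows(moves="0 0 -0.0126 -0.2 -0.2 0 1; 0 0 -0.0126 -0.4 -0.4 0 1; 0 0 -0.0126 -0.6 -0.6 0 1; 0 0 -0.0126 -0.8 -0.8 0 1; 0 0 -0.0126 -1 -1 0 1; 0 0 -0.0126 -1 -1 0 1;0 0 -0.0126 -1 -1 0 1;0 0 -0.0126 -1 -1 0 1")

```text
time: 2.7
eef_pos: [0.5995, -0.0735, 0.2453]
tcp_rot: [0.084, 0.996, 0.0, -0.0]
contact_force: [0.7, 0.1, -0.3]
opening: 0.999
finger_force: 0.0
```

```bash
cat >> h.py <<'E'
def need(xy,z,yaw):
    s=ctrl.get_state(); M=R.from_quat(s["tcp_rot"]).as_matrix()
    print("t",s["time"],"pos",s["eef_pos"].round(4),"F",s["contact_force"].round(2),"yaw err",round(yaw-np.arctan2(-M[0,1],M[1,1]),4),"tilt",M[2].round(4))
    print("units",(M.T@(np.r_[xy,z]-s["eef_pos"])/.2).round(4))
E
python3 -c "
from h import *
need((.629,-.119),.06,-.171)"
```

```text
t 2.7 pos [ 0.5995 -0.0735  0.2453] F [ 0.71  0.1  -0.35] yaw err -0.0027 tilt [ 4.e-04  5.e-04 -1.e+00]
units [-0.184  -0.1998  0.9262]
```

Emit:
send_rows(moves="0 0 0.0004 -0.184 -0.2 0.25 1; 0 0 0.0004 -0.184 -0.2 0.5 1; 0 0 0.0004 -0.184 -0.2 0.75 1; 0 0 0.0004 -0.184 -0.2 0.95 1; 0 0 0.0004 -0.184 -0.2 1 1; 0 0 0.0004 -0.184 -0.2 1 1; 0 0 0.0004 -0.184 -0.2 1 1")

```text
time: 3.58
eef_pos: [0.6311, -0.1215, 0.0482]
tcp_rot: [0.086, 0.996, -0.001, 0.002]
contact_force: [-0.7, -0.5, -0.6]
opening: 1.0
finger_force: 0.0
```

```bash
python3 - <<'E'
from h import *
need((.629,-.119),.034,-.171)
c=shot("side"); cv2.imwrite("pics/side1.png",cv2.resize(c["image"][180:400,160:400],None,fx=2.5,fy=2.5)[:,:,::-1])
E
```

```text
t 3.575 pos [ 0.6311 -0.1215  0.0482] F [-0.66 -0.5  -0.61] yaw err 0.0016 tilt [-4.6e-03 -8.0e-04 -1.0e+00]
units [0.013  0.0106 0.0707]
```

View pics/side1.png

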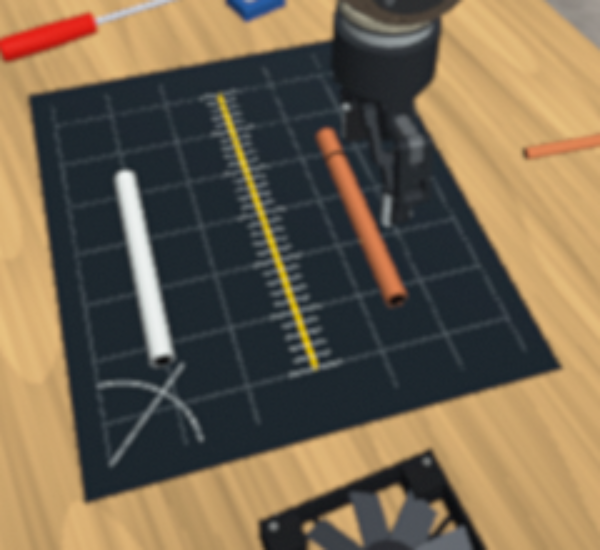

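The picture shows the open fingers above and slightly behind the copper tube, which lies at about (325,135)–(397,298) in the crop, and nothing has been disturbed. I'll feel downwards for contact.

Emit:
send_rows(moves="0 0 0 0 0 0.03 1; 0 0 0 0 0 0.05 1; 0 0 0 0 0 0.06 1; 0 0 0 0 0 0.06 1")

```text
time: 4.12
eef_pos: [0.6291, -0.1213, 0.0329]
tcp_rot: [0.087, 0.996, 0.0, -0.0]
contact_force: [-0.7, -0.2, 0.0]
opening: 1.0
finger_force: 0.0
```

Emit:
send_rows(moves="0 0 0 0 0 0.005 1; 0 0 0 0 0 0.01 1; 0 0 0 0 0 0.01 1")

```text
time: 4.5
eef_pos: [0.6293, -0.1213, 0.0312]
tcp_rot: [0.086, 0.996, 0.0, -0.0]
contact_force: [-0.5, -0.7, -0.4]
opening: 1.001
finger_force: 0.0
```

Emit:
send_rows(moves="0 0 0 0 0 0.003 1; 0 0 0 0 0 0.005 1; 0 0 0 0 0 0.005 1")

```text
time: 4.88
eef_pos: [0.6293, -0.1213, 0.0303]
tcp_rot: [0.086, 0.996, 0.0, -0.0]
contact_force: [-1.4, -0.5, 0.4]
opening: 0.996
finger_force: 0.0
```

Emit:
send_rows(moves="0 0 0 0 0 0.003 1; 0 0 0 0 0 0.005 1; 0 0 0 0 0 0.005 1")

```text
time: 5.25
eef_pos: [0.6293, -0.1213, 0.0293]
tcp_rot: [0.086, 0.996, 0.0, -0.0]
contact_force: [-0.3, -0.9, -0.4]
opening: 1.0
finger_force: 0.0
```

Emit:
send_rows(moves="0 0 0 0 0 0.003 1; 0 0 0 0 0 0.005 1; 0 0 0 0 0 0.005 1")

```text
time: 5.62
eef_pos: [0.6293, -0.1213, 0.0282]
tcp_rot: [0.086, 0.996, 0.0, -0.0]
contact_force: [-0.5, -0.4, 0.5]
opening: 1.0
finger_force: 0.0
```

Emit:
send_rows(moves="0 0 0 0 0 0.003 1; 0 0 0 0 0 0.005 1; 0 0 0 0 0 0.005 1")

```text
time: 6.0
eef_pos: [0.6293, -0.1213, 0.0273]
tcp_rot: [0.086, 0.996, 0.0, -0.0]
contact_force: [-0.1, -0.0, -0.5]
opening: 1.0
finger_force: 0.0
```

Emit:
send_rows(moves="0 0 0 0 0 0.003 1; 0 0 0 0 0 0.005 1; 0 0 0 0 0 0.005 1")

```text
time: 6.38
eef_pos: [0.6293, -0.1213, 0.0263]
tcp_rot: [0.086, 0.996, 0.0, -0.0]
contact_force: [0.5, -0.6, -0.6]
opening: 0.998
finger_force: 0.0
```

Emit:
send_rows(moves="0 0 0 0 0 0.003 1; 0 0 0 0 0 0.005 1; 0 0 0 0 0 0.005 1")

```text
time: 6.75
eef_pos: [0.6293, -0.1213, 0.0253]
tcp_rot: [0.086, 0.996, 0.0, -0.0]
contact_force: [0.0, -0.0, 0.9]
opening: 0.999
finger_force: 0.0
```

Emit:
send_rows(moves="0 0 0 0 0 0.003 1; 0 0 0 0 0 0.005 1; 0 0 0 0 0 0.005 1")

```text
time: 7.12
eef_pos: [0.6293, -0.1213, 0.0243]
tcp_rot: [0.086, 0.996, 0.0, -0.0]
contact_force: [0.1, 0.2, 0.6]
opening: 1.0
finger_force: 0.0
```

Emit:
send_rows(moves="0 0 0 0 0 0.003 1; 0 0 0 0 0 0.005 1; 0 0 0 0 0 0.005 1")

```text
time: 7.5
eef_pos: [0.6293, -0.1213, 0.0233]
tcp_rot: [0.086, 0.996, 0.0, -0.0]
contact_force: [0.3, 0.4, -0.6]
opening: 0.999
finger_force: 0.0
```

Emit:
send_rows(moves="0 0 0 0 0 0.005 1; 0 0 0 0 0 0.01 1; 0 0 0 0 0 0.01 1")

```text
time: 7.88
eef_pos: [0.6292, -0.1213, 0.0212]
tcp_rot: [0.086, 0.996, 0.0, -0.0]
contact_force: [-0.8, 0.3, -0.0]
opening: 0.997
finger_force: 0.0
```

Emit:
send_rows(moves="0 0 0 0 0 0.003 1; 0 0 0 0 0 0.005 1; 0 0 0 0 0 0.005 1")

```text
time: 8.25
eef_pos: [0.6293, -0.1213, 0.0203]
tcp_rot: [0.086, 0.996, -0.0, -0.0]
contact_force: [-0.4, -0.5, -0.2]
opening: 1.002
finger_force: 0.0
```

Emit:
send_rows(moves="0 0 0 0 0 0.003 1; 0 0 0 0 0 0.003 1")

```text
time: 8.5
eef_pos: [0.6294, -0.1213, 0.0197]
tcp_rot: [0.086, 0.996, -0.0, -0.0]
contact_force: [-0.3, -0.7, 0.3]
opening: 1.001
finger_force: 0.0
```

Emit:
send_rows(moves="0 0 0 0 0 0.003 1; 0 0 0 0 0 0.003 1")

```text
time: 8.75
eef_pos: [0.6297, -0.1214, 0.0195]
tcp_rot: [0.087, 0.996, -0.0, 0.0]
contact_force: [1.3, -0.4, 1.4]
opening: 1.001
finger_force: 0.6
```

Emit:
send_rows(moves="0 0 0 0 0 0.003 1; 0 0 0 0 0 0.005 1; 0 0 0 0 0 0.005 1")

```text
time: 9.12
eef_pos: [0.6303, -0.1215, 0.0191]
tcp_rot: [0.087, 0.996, -0.0, 0.001]
contact_force: [1.3, 0.7, 5.4]
opening: 1.001
finger_force: 2.6
```

```bash
python3 - <<'E'
from h import *
need((.629,-.119),.034,-.171)
report("side",(172,195,382,378))
c=shot("side"); cv2.imwrite("pics/side2.png",cv2.resize(c["image"][190:340,200:360],None,fx=4,fy=4)[:,:,::-1])
E
```

```text
t 9.125 pos [ 0.6303 -0.1215  0.0191] F [1.27 0.7  5.43] yaw err 0.0023 tilt [-2.2e-03 -1.0e-04 -1.0e+00]
units [ 0.0084  0.0114 -0.0745]
side line mid [ 0.5512 -0.0811] yaw -0.1721 len 0.298 wid 0.0072 ends x [0.0, -0.0] y [0.1492, -0.1492]
side tube mid [ 0.6216 -0.1157] yaw -0.1856 len 0.191 wid 0.0191 ends x [0.0765, 0.0739] y [0.0733, -0.1173]
side white mid [ 0.4475 -0.0842] yaw -0.1857 len 0.181 wid 0.0119 ends x [-0.1005, -0.1029] y [0.0696, -0.111]
```

View pics/side2.png

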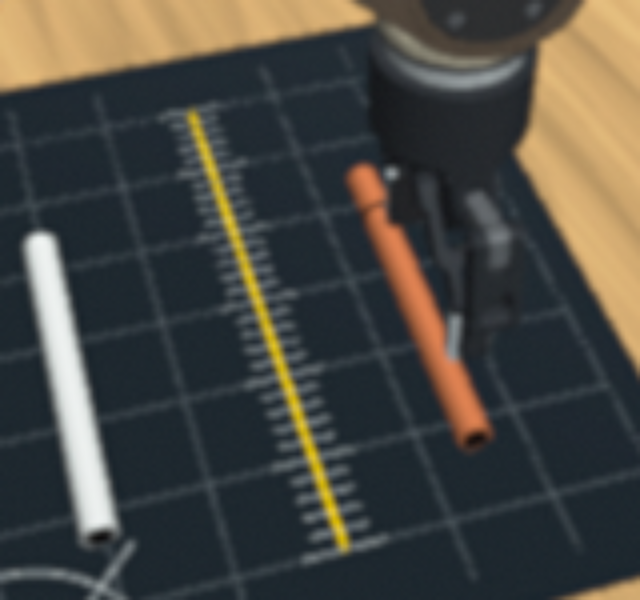

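The picture shows both fingertips resting on the tube at about (395,195) and (455,345) in the crop, with about 5 N of press. First rolling stroke.

Emit:
send_rows(moves="0 0 0 0.02 0 0 1; 0 0 0 0.04 0 0 1; 0 0 0 0.06 0 0 1; 0 0 0 0.08 0 0 1; 0 0 0 0.1 0 0 1; 0 0 0 0.12 0 0 1; 0 0 0 0.14 0 0 1; 0 0 0 0.16 0 0 1; 0 0 0 0.16 0 0 1")

```text
time: 10.35
eef_pos: [0.5988, -0.1158, 0.0197]
tcp_rot: [0.086, 0.996, -0.0, 0.001]
contact_force: [-0.2, 1.9, 7.9]
opening: 1.004
finger_force: 4.1
```

```bash
python3 - <<'E'
from h import *
need((.629,-.119),.034,-.171)
report("side",(172,195,382,378))
E
```

```text
t 10.35 pos [ 0.5988 -0.1158  0.0197] F [-0.24  1.94  7.87] yaw err 0.002 tilt [-0.0023  0.     -1.    ]
units [-0.1516  0.0102 -0.0712]
side line mid [ 0.5512 -0.0811] yaw -0.1722 len 0.298 wid 0.0072 ends x [-0.0, 0.0] y [0.1492, -0.1492]
side tube mid [ 0.5932 -0.1831] yaw -0.2019 len 0.052 wid 0.0181 ends x [0.0596, 0.058] y [-0.0672, -0.1192]
side white mid [ 0.4475 -0.0842] yaw -0.1849 len 0.181 wid 0.0119 ends x [-0.1006, -0.1029] y [0.0695, -0.111]
```

Emit:
send_rows(moves="0 0 0 0 0 -0.04 1; 0 0 0 -0.04 0 -0.04 1; 0 0 0 -0.075 0 -0.03 1; 0 0 0 -0.075 0 -0.005 1; 0 0 0 -0.075 0 -0.001 1; 0 0 0 -0.05 0 -0.001 1; 0 0 0 -0.025 0 -0.001 1; 0 0 0 0 0 -0.001 1; 0 0 0 0.025 0 -0.001 1; 0 0 0 0.05 0 -0.001 1; 0 0 0 0.075 0 -0.001 1; 0 0 0 0.095 0 -0.001 1")

```text
time: 11.9
eef_pos: [0.5805, -0.1127, 0.0197]
tcp_rot: [0.087, 0.996, -0.0, 0.002]
contact_force: [0.1, 2.2, 6.9]
opening: 1.003
finger_force: 3.1
```

```bash
python3 - <<'E'
from h import *
need((.629,-.119),.034,-.171)
report("side",(172,195,382,378))
E
```

```text
t 11.9 pos [ 0.5805 -0.1127  0.0197] F [0.07 2.25 6.9 ] yaw err 0.0024 tilt [-3.3e-03  1.0e-04 -1.0e+00]
units [-0.2443  0.0109 -0.0708]
side line mid [ 0.5512 -0.0811] yaw -0.1722 len 0.298 wid 0.0072 ends x [-0.0, 0.0] y [0.1492, -0.1492]
side tube mid [ 0.5762 -0.1792] yaw -0.2197 len 0.05 wid 0.0188 ends x [0.0426, 0.0402] y [-0.0673, -0.1173]
side white mid [ 0.4474 -0.0842] yaw -0.1849 len 0.181 wid 0.0119 ends x [-0.1006, -0.1029] y [0.0695, -0.111]
```

Emit:
send_rows(moves="0 0 0 0 0 -0.04 1; 0 0 0 -0.04 0 -0.04 1; 0 0 0 -0.08 0 -0.03 1; 0 0 0 -0.08 0 -0.005 1; 0 0 0 -0.08 0 -0.001 1; 0 0 0 -0.055 0 -0.001 1; 0 0 0 -0.03 0 -0.001 1; 0 0 0 -0.005 0 -0.001 1; 0 0 0 0.02 0 -0.001 1; 0 0 0 0.045 0 -0.001 1; 0 0 0 0.07 0 -0.001 1; 0 0 0 0.09 0 -0.001 1")

```text
time: 13.45
eef_pos: [0.5627, -0.1096, 0.0197]
tcp_rot: [0.087, 0.996, -0.0, 0.001]
contact_force: [0.8, 1.6, 5.5]
opening: 1.001
finger_force: 2.8
```

```bash
python3 - <<'E'
from h import *
need((.629,-.119),.034,-.171)
report("side",(172,195,382,378))
E
```

```text
t 13.45 pos [ 0.5627 -0.1096  0.0197] F [0.8  1.58 5.51] yaw err 0.0024 tilt [-0.003  0.    -1.   ]
units [-0.335   0.011  -0.0707]
side line mid [ 0.5512 -0.0811] yaw -0.1722 len 0.298 wid 0.0072 ends x [-0.0, 0.0] y [0.1492, -0.1492]
side tube mid [ 0.5589 -0.1767] yaw -0.2018 len 0.052 wid 0.0187 ends x [0.0247, 0.0232] y [-0.067, -0.1185]
side white mid [ 0.4474 -0.0842] yaw -0.1849 len 0.181 wid 0.0119 ends x [-0.1006, -0.1029] y [0.0695, -0.111]
```

Emit:
send_rows(moves="0 0 0 0 0 -0.04 1; 0 0 0 -0.04 0 -0.04 1; 0 0 0 -0.08 0 -0.03 1; 0 0 0 -0.08 0 -0.005 1; 0 0 0 -0.08 0 0.001 1; 0 0 0 -0.055 0 0.001 1; 0 0 0 -0.03 0 0.001 1; 0 0 0 -0.005 0 0.001 1; 0 0 0 0.02 0 0.001 1; 0 0 0 0.045 0 0.001 1; 0 0 0 0.07 0 0.001 1; 0 0 0 0.08 0 0.001 1")

```text
time: 15.0
eef_pos: [0.5471, -0.1069, 0.0196]
tcp_rot: [0.087, 0.996, -0.0, 0.002]
contact_force: [1.2, 0.9, 6.7]
opening: 1.002
finger_force: 3.2
```

Emit:
send_rows(moves="0 0 0 0 0 0 1; 0 0 0 0 0 -0.04 1; 0 0 0 -0.04 0 -0.05 1; 0 0 0 -0.4 0 -0.3 1; 0 0 0 -0.8 0 -0.3 1; 0 0 0 -0.8 0 -0.3 1; 0 0 0 -0.8 0 -0.3 1; 0 0 0 -0.8 0 -0.3 1")

```text
time: 16.0
eef_pos: [0.7022, -0.1339, 0.0769]
tcp_rot: [0.086, 0.996, 0.0, -0.001]
contact_force: [-0.7, 0.4, -0.3]
opening: 1.0
finger_force: 0.0
```

```bash
python3 - <<'E'
from h import *
need((.5575,-.1096),.0197,-.171)
report("side",(172,195,382,378))
report("top",(225,165,400,325))
c=shot("side"); cv2.imwrite("pics/side3.png",c["image"][:,:,::-1])
E
```

```text
t 16.0 pos [ 0.7022 -0.1339  0.0769] F [-0.65  0.38 -0.3 ] yaw err 0.0021 tilt [ 2.8e-03  3.0e-04 -1.0e+00]
units [ 0.7328 -0.0049  0.288 ]
side line mid [ 0.551  -0.0811] yaw -0.1735 len 0.298 wid 0.0071 ends x [0.0, -0.0] y [0.1492, -0.1492]
side tube mid [ 0.5566 -0.1027] yaw -0.1847 len 0.187 wid 0.0158 ends x [0.0103, 0.0082] y [0.0732, -0.1139]
side white mid [ 0.4475 -0.0842] yaw -0.1858 len 0.181 wid 0.0113 ends x [-0.1002, -0.1025] y [0.0694, -0.1112]
top line mid [0.5653 0.0044] yaw -0.1869 len 0.126 wid 0.0079 ends x [-0.0, 0.0] y [0.0631, -0.0631]
top tube mid [ 0.5672 -0.0415] yaw -0.1846 len 0.047 wid 0.0163 ends x [0.0104, 0.0105] y [-0.0213, -0.0682]
top white mid [ 0.4598 -0.0133] yaw -0.284 len 0.016 wid 0.0104 ends x [-0.0995, -0.1011] y [-0.0288, -0.0451]
```

View pics/side3.png

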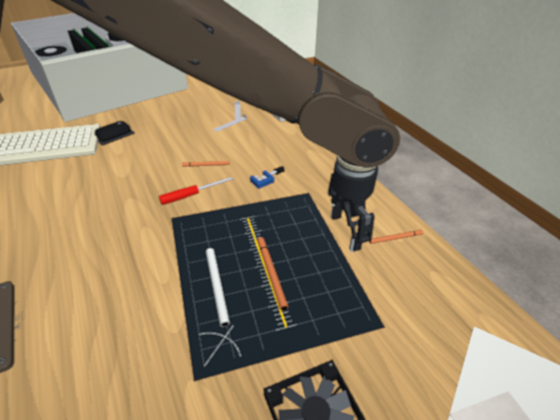

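The tube now lies just beside the line, from (262,240) to (286,308), about 9 mm short of it. All the other objects are where they were. One last, shorter stroke.

Emit:
send_rows(moves="0 0 0 0.25 0 0 1; 0 0 0 0.5 0 0.1 1; 0 0 0 0.68 0 0.2 1; 0 0 0 0.72 0 0.24 1; 0 0 0 0.72 0 0.27 1; 0 0 0 0.72 0 0.28 1; 0 0 0 0.72 0 0.285 1; 0 0 0 0.72 0 0.285 1")

```text
time: 17.15
eef_pos: [0.5623, -0.1097, 0.0217]
tcp_rot: [0.086, 0.996, -0.0, 0.001]
contact_force: [-0.2, -0.5, -0.2]
opening: 0.999
finger_force: 0.0
```

```bash
python3 - <<'E'
from h import *
need((.5621,-.1084),.0197,-.171)
E
```

```text
t 17.15 pos [ 0.5623 -0.1097  0.0217] F [-0.16 -0.48 -0.16] yaw err 0.0021 tilt [-1.e-03 -2.e-04 -1.e+00]
units [0.002  0.0062 0.01  ]
```

Press by 3 mm of command (contact comes after about 2 mm), roll, then measure with the fingers still down.

Emit:
send_rows(moves="0 0 0 0 0 0.008 1; 0 0 0 0 0 0.015 1; 0 0 0 0 0 0.015 1; 0 0 0 0.02 0 0.015 1; 0 0 0 0.04 0 0.015 1; 0 0 0 0.06 0 0.015 1; 0 0 0 0.08 0 0.015 1; 0 0 0 0.09 0 0.015 1; 0 0 0 0.09 0 0.015 1")

```text
time: 18.27
eef_pos: [0.5445, -0.1064, 0.0197]
tcp_rot: [0.086, 0.996, -0.0, 0.001]
contact_force: [0.7, 1.9, 7.2]
opening: 1.0
finger_force: 3.7
```

Emit:
send_rows(moves="0 0 0 0 0 -0.02 1; 0 0 0 0 0 -0.1 1; 0 0 0 -0.4 0 -0.3 1; 0 0 0 -0.8 0 -0.3 1; 0 0 0 -0.8 0 -0.3 1; 0 0 0 -0.8 0 -0.3 1; 0 0 0 -0.8 0 -0.3 1")

```text
time: 19.15
eef_pos: [0.7, -0.1336, 0.0777]
tcp_rot: [0.086, 0.996, 0.0, -0.001]
contact_force: [-0.4, -0.4, -0.7]
opening: 1.003
finger_force: 0.0
```

```bash
python3 - <<'E'
from h import *
need((.5575,-.1096),.0197,-.171)
c,y,t,w=measure("side",(172,195,382,378))
o=np.array([.5511,-.0811]); d=np.array([np.sin(.172),np.cos(.172)]); nx=np.array([d[1],-d[0]])
for q in (t,w): print([((q[0]+q[1]*s*q[2]/2-o)@np.c_[nx,d]).round(4) for s in(1,-1)],q[2],q[3])
cv2.imwrite("pics/side4.png",cv2.resize(c["image"][180:400,160:400],None,fx=2.5,fy=2.5)[:,:,::-1])
E
```

```text
t 19.15 pos [ 0.7    -0.1336  0.0777] F [-0.4  -0.37 -0.73] yaw err 0.002 tilt [ 2.4e-03  2.0e-04 -1.0e+00]
units [ 0.722  -0.0048  0.2918]
[array([-0.0003,  0.0727]), array([-0.0026, -0.1184])] 0.1911413320199319 0.018013810137094726
[array([-0.1003,  0.0695]), array([-0.1027, -0.111 ])] 0.18058795728117422 0.011700817347179255
```

View pics/side4.png

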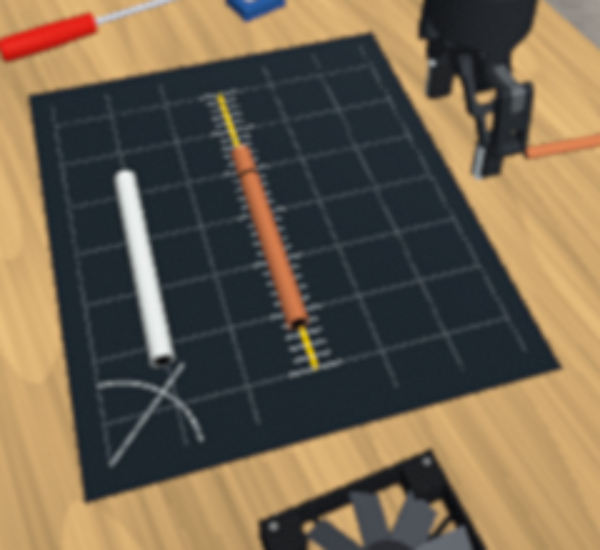

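The picture shows the tube lying on the yellow line from (241,150) to (297,322), with the line coming out at both ends. The ends measure -0.3 and -2.6 mm from the line, against a limit of 6 mm, and the gripper is clear. I'll hand it in.

```bash
python3 -c "
from plant import ctrl
print(ctrl.sign_off())"
```

```text
the job is handed in; nothing more can be done
None
```

The copper tube was rolled about 75 mm (about one and a half turns) onto the yellow line in five light fingertip strokes; its ends measured 0.3 and 2.6 mm off the line's centre (limit 6 mm), the readings I took showed at most about 8 N, the white tube stayed put, and the job is handed in (no verdict was shown).

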